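# Probe a nest plate for its proud pad and mark it

### The job

One of the five steel rest pads on the base plate stands a few millimetres proud. Take the touch probe from its stand and touch it upright to the top of each pad in turn from left to right, pausing a moment on each with the sprung tip pushed in about 2 mm and never more than 3.5 mm, to find the proud one. Put the probe back upright in its stand, fully home, and seat the grey marking cap squarely over the proud pad, leaving the other things on the desk alone.

Things in the scene. Friction and masses are not known exactly. Their poses are not given: they have to be found in the camera images.
- plate: fixed aluminium base plate, 110 (its x) x 210 (its y) x 15 high, flat on the desk; origin at the centre of its underside. Five round steel rest pads, 22 across with a 1.5 bevel round the flat top, stand on it in a zigzag at spot_1 (left, +y end) to spot_5 (right). Four end 22 above the plate (37 above the desk); one, a different one each time, ends 25 above it. Screws and dowels: at most 6 high
- spot_1 (a point): centre of the top of rest pad 1 counted from the left (+y end of the plate), at the height of an ordinary pad: 37 above the desk. If this is the proud pad its real top is 3 higher. Neighbouring pads are 66 apart
- spot_2 (a point): centre of the top of rest pad 2 counted from the left (+y end of the plate), at the height of an ordinary pad: 37 above the desk. If this is the proud pad its real top is 3 higher. Neighbouring pads are 66 apart
- spot_3 (a point): centre of the top of rest pad 3 counted from the left (+y end of the plate), at the height of an ordinary pad: 37 above the desk. If this is the proud pad its real top is 3 higher. Neighbouring pads are 66 apart
- spot_4 (a point): centre of the top of rest pad 4 counted from the left (+y end of the plate), at the height of an ordinary pad: 37 above the desk. If this is the proud pad its real top is 3 higher. Neighbouring pads are 66 apart
- spot_5 (a point): centre of the top of rest pad 5 counted from the left (+y end of the plate), at the height of an ordinary pad: 37 above the desk. If this is the proud pad its real top is 3 higher. Neighbouring pads are 66 apart
- stand: fixed grey square block 64 x 64 x 60 high, the stand of the probe; origin at the centre of its underside. A round hole 20 across with a 2 bevel goes straight down through its middle
- probe: touch probe upright in the hole of the stand, 0.08 to 0.18 kg, z up along it; origin on its axis under its collar (28 across, 6 thick), which rests on the stand's top, 60 above the desk. Black grip 20 across from 6 to 58 above the origin, stub to 63. Below the collar a shank 16 across, 30 long with tapered nose, then the sprung stylus; its ball tip (8 across) ends 48 below the origin
- probe_tip (a point): lowest point of the probe's ball tip, 48 below the probe's origin on its axis while the stylus is free
- stylus (a joint): how far the sprung stylus is pushed up into the probe, m: 0 = free, end of travel 0.006; spring 1500 N/m. A touch counts once it is pushed in 1 mm (1.5 N) and is held 0.2 s; more than 3.8 mm (5.7 N) spoils the probe
- cap: grey plastic marking cap, round, 36 across and 24 high, 0.05 to 0.08 kg, standing open side down on the desk; origin at the centre of its lower rim, z up. Underneath is a blind round socket 25 across and 10 deep that goes over a pad; fully seated, its socket ceiling lies on the pad's top and its rim is 10 below the pad's top (30 above the desk on the proud pad)
- loupe: bystander: black eye loupe, 40 across, 32 high, standing near the cap; origin at the centre of its underside
- screw_dish: bystander: round metal dish of screws, 76 across, 16 high; origin at the centre of its underside
- key_cap: bystander: small domed push-button cap, 27 across, 9 high; origin at the centre of its underside
- spare_board: bystander: green circuit board 48 x 84 x 9; origin at the centre of its underside
- tape: bystander: roll of tape lying flat, 52 across, 18 high; origin at the centre of its underside
- pen: bystander: marker pen, 128 x 14 x 12; origin at the centre of its underside
Things that resemble listed ones, but are neither listed nor needed, are in the scene too. Of the things that look like the probe, the smallest one is meant.

How it is judged:
By the outcome, as a careful person would: the job done as asked, in the order asked, and still so for the second after the job is handed in, with the robot touching nothing.
It also fails if it takes over 72 s, if anything falls off the work surface, if the arm or the gripper's body presses on something with over 40 N, if the wrist force passes 120 N, or if a joint passes its speed limit or range.

### The arm

A 6-joint arm with a two-finger parallel gripper is mounted at the origin on a cart in front of the work surface, level with it; the furniture and walls round the work are solid. World frame = base frame: x ahead of the robot, y to its left, z up, the work surface at z = 0. Lengths are in m, angles in degrees, forces in N, time in s.
With the tool pointing down it reaches from about 0.375 to 0.9 m from the base axis. Payload 3.1 kg.
Tool frame: the origin (TCP) lies on the centre line of the jaws, within the pads' length; the fingertips stand 17 mm ahead of it and the grasp point (between the pads) lies 2 mm behind it; z points along the fingers, y is the line along which they close (so a half turn about z gives the same grasp; the last joint's range is limited). The gripper opens to 87 mm and grips with 3 to 60 N. Pads are 19 mm wide; open, the fingers measure 117 mm over their backs; the gripper's body (75 mm by 190 mm) begins 51 mm behind the grasp point.
Start: joints at [33.489, 30.224, 82.088, -0, 67.689, -10.227], TCP at [0.452, 0.432, 0.24] pointing down, gripper open.
Joint ranges: [-176.69, 176.69], [-43.24, 126.21], [12.49, 139.97], [-82, 262], [0, 151.66], [-163.58, 163.58]. Speed limits (degrees/s): [159.86, 159.86, 180, 180, 180, 180].

### API

Orientations are given as a 3x3 rotation matrix whose columns are the frame's x, y, z axes.
In Python, from rig import bot, imaging, finder gives the robot as it stands. The module is installed in compiled form; this text tells all that it offers.
- The arm moves only by the tool play_rows, never from a script. Its argument "motion" is a list that holds one entry, the list of rows, each a list of 6 numbers: the shift along the tool's x, y, z in a scale on which 1.0 is 750 mm, then the turn, a rotation vector about the tool's x, y, z in shares of 90 degrees (1.0 is 90 degrees). In form: [[[dx, dy, dz, wx, wy, wz], ...]]. A call has 1 to 8 rows; each row is the pose to reach, as a shift and turn from the pose commanded when the call began, along the tool's axes at that moment; what a row does not reach only later rows make up. A row lasts 1/12 s, in which the tool goes at most 41.7 mm and 7.16 degrees, less where a joint would pass 70% of its speed; a pose out of reach is approached as far as the arm can. A shift or turn number past 1, either way, is cut back to 1. A call with a gripper value outside its range is refused whole. "fingers" is the finger opening in m, from 0 to 0.087, set as the call begins (left out, the last holds). The fingers move at their own pace and stop on an object; the grip force is fixed at half the most. Time passes only in rows, so rows that repeat a pose let the fingers close. It gives the time, the measured TCP pose, the force, the opening and the grip force at its end, in the units of the state.
- bot.read_state(): the state, without advancing time (a new reading comes with each control period).
- imaging.capture(name): name is "scene" or "top" or "wrist"; returns a dict with "frame" (480x640x3 uint8, red, green, blue), "camera_matrix" (3x3 intrinsics, pixels), "R" (3x3) and "t" (3): a world point X has camera coordinates R X + t. Camera axes: x right, y down, z forward; pixel columns grow to the right and rows downward; lengths in m; the calibration is good to about 2 mm. A picture is of the moment at which its call begins. There is no depth.
- bot.hand_in(): hands the job in; it is judged then, once.
Trained networks look in the newest picture that a camera, given by its name, has taken for a name from the list of things; names that differ only in an ending like _2 or _b are one class to them, and where a whole thing is asked for, a point or a joint stands for the part that bears it (a point fixed in the world has none). Each returns a list of dicts, best first, with "confidence" (0 to 1); they miss things now and then, are a little off and sometimes report something else, mostly with a low value. They report only what shows in the picture. A call takes as long as a camera call. They do not tell look-alikes from the thing itself.
- finder.recognise(camera, name): "at" ([x, y, z] in m, in world coordinates, good to about 4 mm: the middle of the surface that is visible of it).
- finder.outline_of(camera, name): "pixels" (480x640 bool, what is visible of it).
The state is a dict: "time_s": time; "joint_positions": joint angles; "qvel": joint speeds; "tau": joint torques, N m; "position": TCP position; "tcp_rot": TCP orientation; "force": force on the tool from outside, world axes, zero at the start; "moment": the same for the moment, N m; "opening": opening from 0.0 (shut) to 1.0 (fully open); "grasp_force": force on a finger pad.
Only numpy, scipy, OpenCV 4.12 (cv2) and the standard library are available. Lean on these libraries where they do the work, as an engineer would, in place of code of your own. Each camera call takes 0.05 s, during which the arm holds its last target. There are 200 camera calls.

## Working session

There is one attempt and no reset: what is moved stays moved. The work goes in short steps, Python scripts to look and compute and a tool call to move; the robot and the scene stay as the last step left them, time stands still between calls to the robot, and variables do not carry over. Pictures are saved under pics/ and viewed, at most 10 in all, crops included, and the job is handed in when it is done.

Besides the shell and the picture viewer there is one more tool, called after "Call:" in YAML: its name, and indented under it one key for each argument. play_rows: Moves the arm, as the interface text tells. Its arguments: {"type":"object","properties":{"motion":{"type":"array"},"fingers":{"type":"number"}},"required":["motion"]}

```bash
mkdir -p pics
python3 - <<'E'
from rig import bot, imaging, finder
import cv2,numpy as np
s=bot.read_state();print({k:np.round(v,3).tolist() for k,v in s.items()})
for c in ["scene","top","wrist"]:
    d=imaging.capture(c);cv2.imwrite(f"pics/{c}0.png",d["frame"][:,:,::-1])
    print(c,np.round(d["camera_matrix"],1).tolist(),np.round(d["R"],4).tolist(),np.round(d["t"],4).tolist())
    for n in ["plate","stand","probe","cap","loupe"]:
        print(c,n,[(np.round(r["at"],4).tolist(),round(r["confidence"],2)) for r in finder.recognise(c,n)])
E
```

```text
{'time_s': 0.0, 'joint_positions': [33.49, 30.279, 82.159, 0.0, 67.688, -10.227], 'qvel': [-0.068, 0.011, 0.005, 0.055, -0.108, -0.012], 'tau': [-0.0, -44.004, -17.659, 0.063, 0.058, -0.0], 'position': [0.451, 0.432, 0.239], 'tcp_rot': [[-0.691, 0.723, -0.002], [0.723, 0.691, -0.001], [0.0, -0.002, -1.0]], 'force': [0.497, -0.192, 0.614], 'moment': [-0.009, -0.067, 0.009], 'grasp_force': 0.0, 'opening': 0.996}
scene [[572.4, 0.0, 311.1], [0.0, 572.4, 231.3], [0.0, 0.0, 1.0]] [[0.5558, -0.8311, -0.02], [-0.5752, -0.3671, -0.7311], [0.6002, 0.4179, -0.682]] [-0.3207, 0.4031, 0.8897]
scene plate [([0.4897, -0.0098, 0.0152], 0.78)]
scene stand [([0.5073, 0.2338, 0.0475], 0.9), ([0.4873, -0.0112, 0.0127], 0.18)]
scene probe [([0.5211, 0.2477, 0.0897], 0.62), ([0.5683, 0.3635, 0.0903], 0.61), ([0.4258, 0.2487, 0.0972], 0.59)]
scene cap [([0.4811, -0.3212, 0.0245], 0.86)]
scene loupe [([0.6385, -0.3095, 0.0275], 0.69)]
top [[605.8, 0.0, 322.8], [0.0, 605.8, 249.6], [0.0, 0.0, 1.0]] [[-0.0258, -0.9996, -0.0122], [-0.9921, 0.0271, -0.1226], [0.1229, 0.0089, -0.9924]] [0.0134, 0.5926, 1.2931]
top plate [([0.5011, -0.0045, 0.014], 0.65)]
top stand [([0.521, 0.248, 0.0573], 0.66), ([0.4885, -0.3122, 0.0237], 0.22)]
top probe [([0.5734, 0.3657, 0.1185], 0.8), ([0.5248, 0.2493, 0.1047], 0.63), ([0.4318, 0.2507, 0.1323], 0.55), ([0.572, 0.1676, 0.0192], 0.32)]
top cap [([0.4874, -0.3123, 0.0262], 0.66), ([0.5188, 0.2474, 0.0568], 0.33)]
top loupe [([0.6485, -0.3029, 0.0299], 0.68)]
wrist [[367.6, 0.0, 320.9], [0.0, 367.6, 239.0], [0.0, 0.0, 1.0]] [[0.7227, 0.6912, 0.0001], [0.669, -0.6995, 0.2514], [0.1739, -0.1816, -0.9679]] [-0.6236, -0.0307, 0.3898]
wrist plate []
wrist stand [([0.5106, 0.279, 0.0461], 0.96)]
wrist probe [([0.5645, 0.3787, 0.0755], 0.63)]
wrist cap [([0.509, 0.2802, 0.0463], 0.6)]
wrist loupe []
```

View pics/scene0.png

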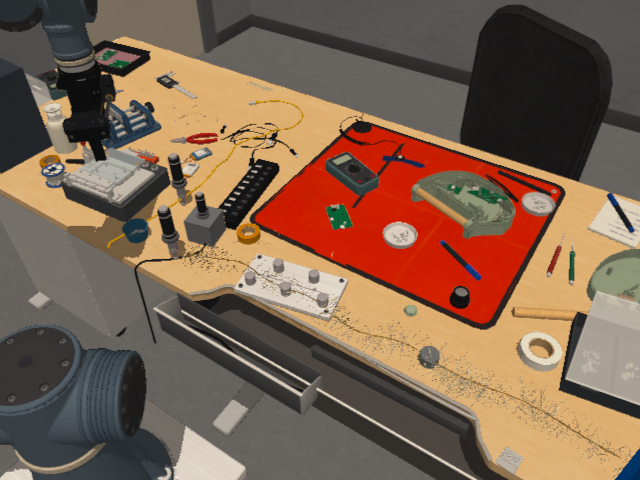

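View pics/top0.png

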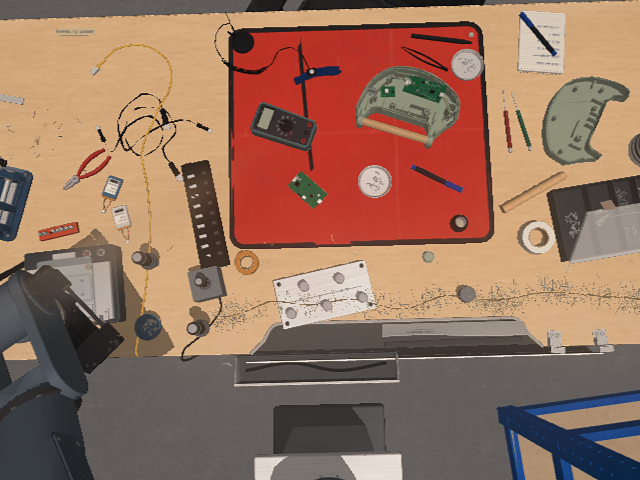

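The probe meant stands in the stand block (scene px ~(203,215), top px ~(207,283)). The plate's pads are at top px ~(290–362, 278–313), and the cap is at top px (466,294). I'll move above the stand with the jaws closing along world y.

Units first: shifts go in shares of 750 mm and turns go in shares of 90 degrees. So -0.181 m / 0.75 = -0.2413, -0.077 m / 0.75 = -0.1027, -46.3 degrees / 90 = -0.5144.

Call:
play_rows:
  motion:
    - [[-0.2413,-0.1027,0,0,0,-0.5144],[-0.2413,-0.1027,0,0,0,-0.5144],[-0.2413,-0.1027,0,0,0,-0.5144],[-0.2413,-0.1027,0,0,0,-0.5144],[-0.2413,-0.1027,0,0,0,-0.5144],[-0.2413,-0.1027,0,0,0,-0.5144],[-0.2413,-0.1027,0,0,0,-0.5144],[-0.2413,-0.1027,0,0,0,-0.5144]]

```text
time_s: 1.57
position: [0.5217, 0.2468, 0.2396]
tcp_rot: [[-1.0, 0.0, 0.0], [0.0, 1.0, 0.0], [-0.0, 0.0, -1.0]]
force: [0.8, -0.2, 0.1]
opening: 0.997
grasp_force: 0.0
```

```bash
cat > h.py <<'E'
from rig import bot, imaging, finder
import cv2,numpy as np
def st():
    s=bot.read_state();print("t",round(s["time_s"],2),"p",np.round(s["position"],4),"F",np.round(s["force"],2),"op",round(s["opening"],3),"g",round(s["grasp_force"],1));print(np.round(s["tcp_rot"],4).tolist());return s
def proj(d,X):
    c=np.atleast_2d(X)@d["R"].T+d["t"];p=c@d["camera_matrix"].T;return p[:,:2]/p[:,2:]
def back(d,uv,z):
    uv=np.atleast_2d(uv);r=np.c_[uv,np.ones(len(uv))]@np.linalg.inv(d["camera_matrix"]).T@d["R"]
    C=-d["R"].T@d["t"];return C+r*((z-C[2])/r[:,2])[:,None]
def go(target,Rt=None):
    s=st();R=s["tcp_rot"];print("shift",np.round(R.T@(np.array(target)-s["position"]),4))
    if Rt is not None:print("rot",np.round(np.degrees(cv2.Rodrigues(R.T@np.array(Rt))[0].ravel()),2))
DOWN=np.array([[-1,0,0],[0,1,0],[0,0,-1.]])
E
python3 - <<'E'
from h import *
s=st()
d=imaging.capture("wrist");cv2.imwrite("pics/w1.png",d["frame"][:,:,::-1])
print("cam",-d["R"].T@d["t"],d["R"][2])
for n in ["stand","probe","plate"]:print(n,[(np.round(r["at"],4).tolist(),round(r["confidence"],2)) for r in finder.recognise("wrist",n)])
E
```

```text
t 1.57 p [0.5217 0.2468 0.2396] F [ 0.8  -0.25  0.09] op 0.997 g 0.0
[[-1.0, 0.0003, 0.0002], [0.0003, 1.0, 0.0001], [-0.0002, 0.0001, -1.0]]
cam [0.45233026 0.24599436 0.38507495] [ 2.51281876e-01 -6.85334864e-04 -9.67913709e-01]
stand [([0.5153, 0.2507, 0.0586], 0.85)]
probe [([0.5626, 0.3628, 0.0858], 0.8), ([0.4308, 0.2549, 0.1433], 0.6)]
plate [([0.496, 0.0155, 0.0167], 0.65)]
```

View pics/w1.png

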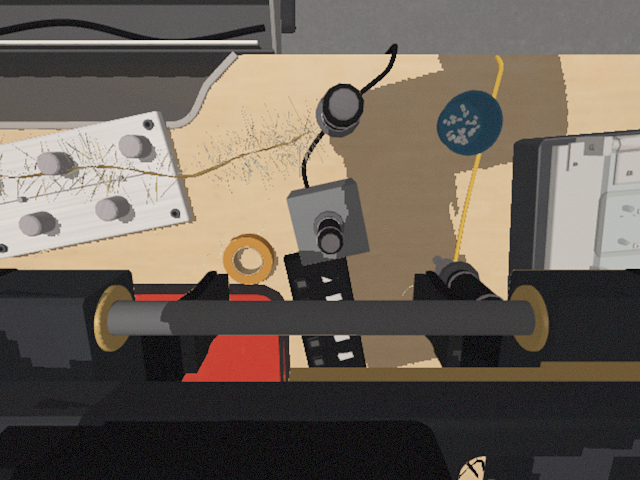

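The wrist picture shows the stand top centred near px (330,222), the probe stub top near (330,243), pads at left px (134,146), (110,208), (52,163), (36,223), and a taller probe at (343,103). I'll refine the stand and probe positions, then view the plate.

Run:
```python
from h import *
im=cv2.imread("pics/w1.png");d=imaging.capture("wrist")
cr=cv2.resize(im[165:280,265:395],None,fx=6,fy=5.2*6/5.2,interpolation=cv2.INTER_CUBIC)[:600]
cr=cv2.resize(im[170:270,270:390],None,fx=6,fy=6,interpolation=cv2.INTER_CUBIC)
cv2.imwrite("pics/c1.png",cr)
for uv,z in [((330,222),.06),((288,195),.06),((353,179),.06),((369,247),.06),((330,243),.123)]:print(uv,back(d,uv,z).round(4))
r=finder.outline_of("wrist","stand")
m=r[0]["pixels"].astype(np.uint8);c=np.vstack([k.reshape(-1,2) for k in cv2.findContours(m,0,1)[0]])
print(cv2.minAreaRect(back(d,c,.06)[:,:2].astype(np.float32)))
```

```text
(330, 222) [[0.5201 0.2555 0.06  ]]
(288, 195) [[0.4956 0.2182 0.06  ]]
(353, 179) [[0.4816 0.2755 0.06  ]]
(369, 247) [[0.5435 0.2915 0.06  ]]
(330, 243) [[0.5226 0.2541 0.123 ]]
((0.5213605165481567, 0.2516738176345825), (0.07106226682662964, 0.06455620378255844), 12.536576271057129)
```

View pics/c1.png

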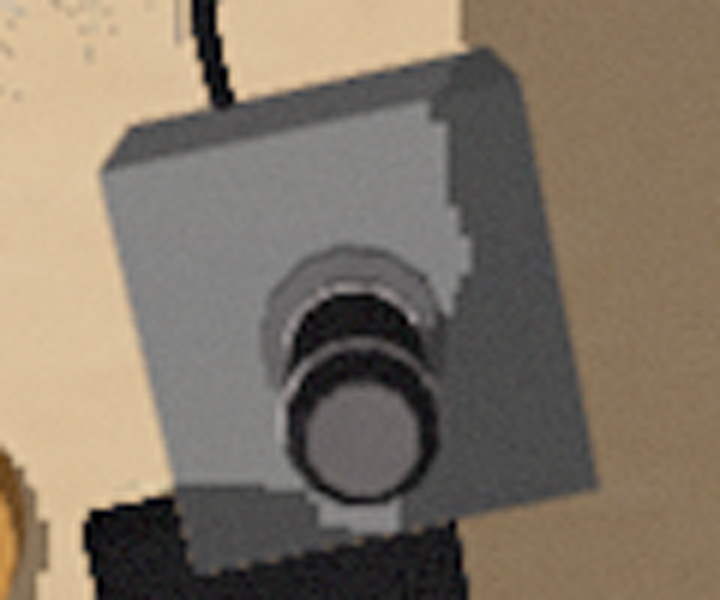

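Scaled: -0.25 m / 0.75 = -0.3333, -0.24 m / 0.75 = -0.32.

Call:
play_rows:
  motion:
    - [[0,-0.0533,0,0,0,0],[0,-0.1067,0,0,0,0],[0,-0.16,0,0,0,0],[0,-0.2133,0,0,0,0],[0,-0.2667,0,0,0,0],[0,-0.32,0,0,0,0],[0,-0.3333,0,0,0,0],[0,-0.3333,0,0,0,0]]

```text
time_s: 2.53
position: [0.5217, -0.0046, 0.2397]
tcp_rot: [[-1.0, 0.004, 0.001], [0.004, 1.0, -0.001], [-0.001, -0.001, -1.0]]
force: [-0.5, 0.8, 0.6]
opening: 1.0
grasp_force: 0.0
```

Run:
```python
from h import *
st();d=imaging.capture("wrist");cv2.imwrite("pics/w2.png",d["frame"][:,:,::-1]);np.savez("w2.npz",**d)
g=cv2.cvtColor(d["frame"],cv2.COLOR_RGB2GRAY)
c=cv2.HoughCircles(cv2.resize(g,None,fx=2,fy=2),cv2.HOUGH_GRADIENT,1,30,param1=100,param2=20,minRadius=15,maxRadius=40)
print(np.round(c[0]/2,1).tolist()[:14])
```

```text
t 2.53 p [ 0.5217 -0.0046  0.2397] F [-0.51  0.81  0.61] op 1.0 g 0.0
[[-1.0, 0.0045, 0.0007], [0.0045, 1.0, -0.0006], [-0.0007, -0.0006, -1.0]]
[[288.20001220703125, 225.1999969482422, 10.899999618530273], [401.20001220703125, 147.1999969482422, 14.0], [535.2000122070312, 154.1999969482422, 19.700000762939453], [98.80000305175781, 137.8000030517578, 19.200000762939453], [369.79998779296875, 209.8000030517578, 11.199999809265137], [608.7999877929688, 226.8000030517578, 16.200000762939453], [107.19999694824219, 262.20001220703125, 12.300000190734863], [234.8000030517578, 180.8000030517578, 11.399999618530273], [76.80000305175781, 159.1999969482422, 15.800000190734863], [190.8000030517578, 141.8000030517578, 18.600000381469727], [376.79998779296875, 159.1999969482422, 19.200000762939453], [552.2000122070312, 133.8000030517578, 17.5], [317.20001220703125, 163.8000030517578, 12.300000190734863], [114.19999694824219, 143.8000030517578, 15.800000190734863]]
```

View pics/w2.png

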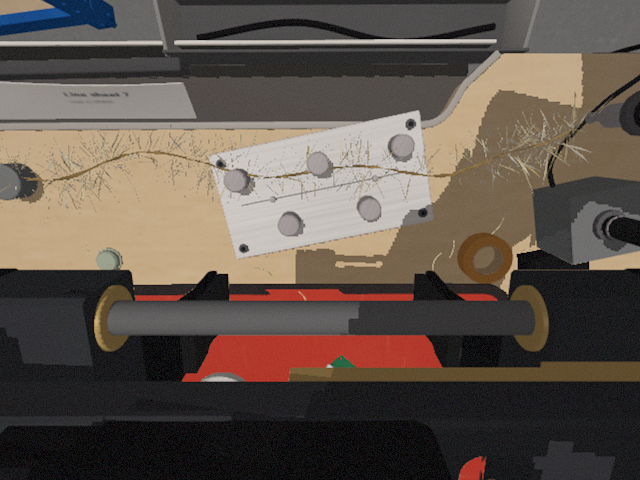

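Pads are at px (401,147), (369,209), (318,163), (289,225), (235,181), and the plate corners at about (418,111), (433,216), (238,258), (210,160). I'll zoom in to check.

Run:
```python
from h import *
f=np.load("w2.npz");d={k:f[k] for k in f}
im=cv2.imread("pics/w2.png")
uv=np.array([[401,147],[369.8,209.8],[317.5,163.8],[288.7,224.5],[234.9,180.8]])
P=back(d,uv,.037);print(P.round(4));print(np.linalg.norm(np.diff(P,axis=0),axis=1))
# synthesized circles at top (r 11 at z=.0355, 9.5 at .037)
S=4;o=np.array([200,100]);cr=cv2.resize(im[100:240,200:400+40][:, :],None,fx=S*.83,fy=S*.83,interpolation=cv2.INTER_CUBIC)
S=S*.83;a=np.linspace(0,2*np.pi,60)
for p in P:
  for r,z in((.011,.0355),):
    q=(proj(d,np.c_[p[0]+r*np.cos(a),p[1]+r*np.sin(a),a*0+z])-o+.5)*S
    cv2.polylines(cr,[q.round().astype(int)],True,(0,0,255),1)
cv2.imwrite("pics/c2.png",cr)
f=imaging.capture("wrist")
```

```text
[[ 0.4558  0.0681  0.037 ]
 [ 0.5141  0.0412  0.037 ]
 [ 0.4706 -0.0087  0.037 ]
 [ 0.5282 -0.037   0.037 ]
 [ 0.4859 -0.0864  0.037 ]]
[0.06420225 0.06612908 0.06413211 0.06503159]
```

View pics/c2.png

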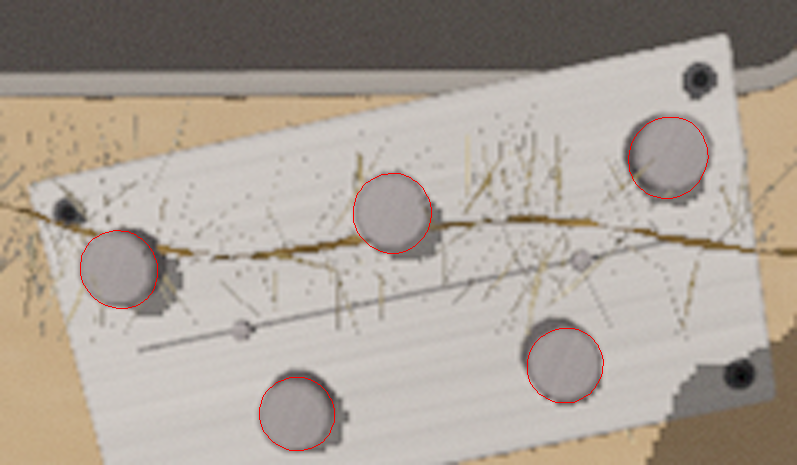

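Circle overlays fit the pad tops well. I'll fit the pattern and cross-check the probe with the top and scene cameras.

Run:
```python
from h import *
from scipy.optimize import least_squares
f=np.load("w2.npz");d={k:f[k] for k in f}
uv=np.array([[401,147],[369.8,209.8],[317.5,163.8],[288.7,224.5],[234.9,180.8]])
P=back(d,uv,.037)[:,:2]
def pat(q):
    x,y,t,a=q;b=np.sqrt(.066**2-4*a*a);k=np.arange(5)
    L=np.c_[np.where(k%2,a,-a),-(k-2)*b];L-=0
    R=np.array([[np.cos(t),-np.sin(t)],[np.sin(t),np.cos(t)]]);return L@R.T+[x,y]
r=least_squares(lambda q:(pat(q)-P).ravel(),[.49,0,.19,.025],x_scale=.01)
print(r.x,"\n",pat(r.x).round(4),"\n",((P-pat(r.x))*1e3).round(2))
np.save("pads.npy",pat(r.x))
for c in("top","scene"):
    e=imaging.capture(c)
    im=e["frame"][:,:,::-1].copy()
    p=proj(e,np.c_[pat(r.x),[.037]*5]);q=proj(e,[[.5222,.2545,.123],[.5222,.2545,.066],[.5222,.2545,.06]])
    a=q[0]-[30,25];S=5
    b=p[2]-[60,40]
    def crop(b,w,h):
        M=np.float32([[S,0,-b[0]*S],[0,S,-b[1]*S]]);o=cv2.warpAffine(im,M,(w*S,h*S),flags=cv2.INTER_CUBIC)
        for z in np.vstack([p,q]):cv2.drawMarker(o,tuple(((z-b)*S).round().astype(int)),(0,0,255),0,8,1)
        return o
    cv2.imwrite(f"pics/x_{c}.png",np.hstack([crop(a,40,60),crop(b,119,80)[:300]]))
A=cv2.imread("pics/x_top.png");B=cv2.imread("pics/x_scene.png")
cv2.imwrite("pics/x.png",np.vstack([A,B])[:600,:800])
```

```text
[ 0.49608616 -0.00354098  0.19462832  0.02642102] 
 [[ 0.4549  0.0689]
 [ 0.5144  0.0404]
 [ 0.4702 -0.0087]
 [ 0.5297 -0.0372]
 [ 0.4855 -0.0862]] 
 [[ 0.91 -0.84]
 [-0.31  0.79]
 [ 0.43 -0.03]
 [-1.51  0.27]
 [ 0.48 -0.18]]
```

View pics/x.png

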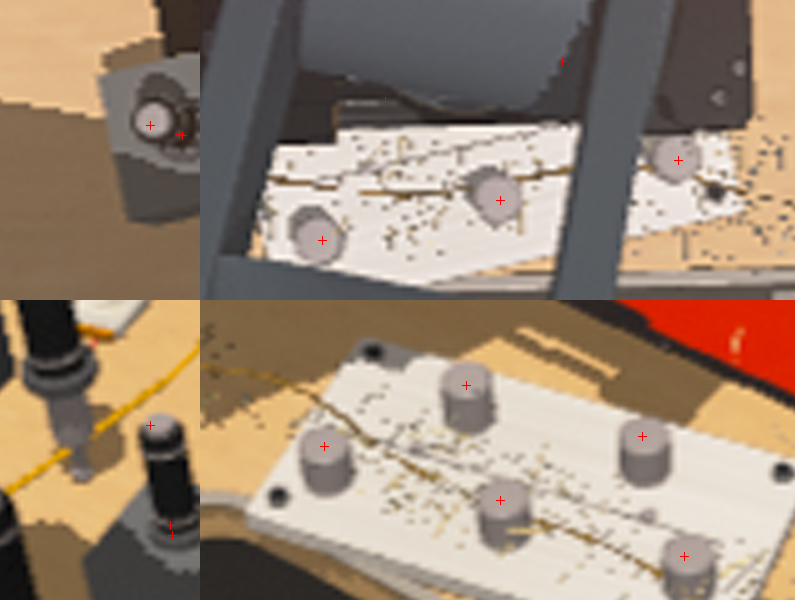

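Markers agree with the pads and the probe to within 1–2 px. Now I'll go grasp the probe.

Scaled: 0.258 m / 0.75 = 0.344, 0.24 m / 0.75 = 0.32.

Call:
play_rows:
  motion:
    - [[0,0.0533,0,0,0,0],[0,0.1067,0,0,0,0],[0,0.16,0,0,0,0],[0,0.2133,0,0,0,0],[0,0.2667,0,0,0,0],[0,0.32,0,0,0,0],[0,0.344,0,0,0,0],[0,0.344,0,0,0,0]]
  fingers: 0.055

```text
time_s: 3.4
position: [0.5196, 0.2621, 0.2395]
tcp_rot: [[-1.0, -0.008, 0.001], [-0.008, 1.0, 0.002], [-0.001, 0.002, -1.0]]
force: [-0.3, -0.5, 0.5]
opening: 0.641
grasp_force: 0.0
```

Run:
```python
from h import *
imaging.capture("top");imaging.capture("top");go([.5225,.2535,.104],DOWN)
```

```text
t 3.5 p [0.5198 0.2579 0.2393] F [-0.37  0.64 -0.05] op 0.634 g 0.0
[[-1.0, -0.0049, -0.0007], [-0.0049, 1.0, -0.0007], [0.0007, -0.0007, -1.0]]
shift [-0.0027 -0.0043  0.1353]
rot [-0.04 -0.04  0.28]
```

Call:
play_rows:
  motion:
    - [[-0.0013,-0.0032,0.04,0,0,0],[-0.0013,-0.0032,0.08,0,0,0],[-0.0013,-0.0032,0.1133,0,0,0],[-0.0013,-0.0032,0.14,0,0,0],[-0.0013,-0.0032,0.16,0,0,0],[-0.0013,-0.0032,0.1733,0,0,0],[-0.0013,-0.0032,0.1813,0,0,0],[-0.0013,-0.0032,0.1813,0,0,0]]

```text
time_s: 4.17
position: [0.5216, 0.2527, 0.1026]
tcp_rot: [[-1.0, 0.0, -0.002], [0.0, 1.0, -0.001], [0.002, -0.001, -1.0]]
force: [-0.4, 0.1, 1.1]
opening: 0.63
grasp_force: 0.0
```

Run:
```python
from h import *
for c in["wrist","top","scene"]:
    d=imaging.capture(c);st()
    if c=="wrist": cv2.imwrite("pics/w3.png",d["frame"][:,:,::-1])
```

```text
t 4.22 p [0.5222 0.2531 0.1035] F [ 0.28 -0.58  0.35] op 0.636 g 0.0
[[-1.0, 0.0003, -0.0004], [0.0003, 1.0, -0.0002], [0.0004, -0.0002, -1.0]]
t 4.27 p [0.5227 0.2533 0.1042] F [ 0.54  0.36 -0.93] op 0.63 g 0.0
[[-1.0, 0.0001, 0.001], [0.0001, 1.0, 0.0002], [-0.001, 0.0002, -1.0]]
t 4.32 p [0.5229 0.2535 0.1045] F [ 0.65  0.4  -0.05] op 0.634 g 0.0
[[-1.0, -0.0001, 0.0019], [-0.0001, 1.0, 0.0004], [-0.0019, 0.0004, -1.0]]
```

View pics/w3.png

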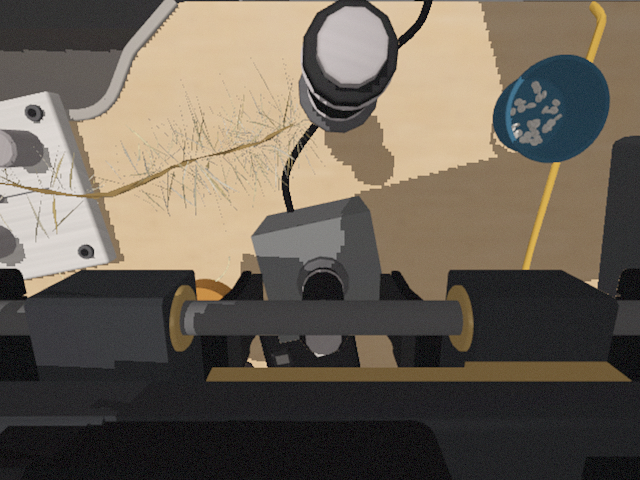

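The wrist picture shows the probe (px ~322,285) midway between the fingers (px ~250 and ~395). Closing.

Call:
play_rows:
  motion:
    - [[0,0,0,0,0,0],[0,0,0,0,0,0],[0,0,0,0,0,0],[0,0,0,0,0,0],[0,0,0,0,0,0],[0,0,0,0,0,0]]
  fingers: 0

```text
time_s: 4.82
position: [0.5221, 0.2536, 0.1037]
tcp_rot: [[-1.0, -0.0, 0.0], [-0.0, 1.0, 0.0], [-0.0, 0.0, -1.0]]
force: [-0.2, -0.1, -0.2]
opening: 0.26
grasp_force: 0.0
```

Run:
```python
from h import *
for c in["wrist","top","scene"]:
    d=imaging.capture(c);st()
```

```text
t 4.87 p [0.5221 0.2536 0.1036] F [-0.17  0.73  0.65] op 0.223 g 30.2
[[-1.0, -0.0003, 0.0001], [-0.0003, 1.0, 0.0001], [-0.0001, 0.0001, -1.0]]
t 4.92 p [0.5221 0.2536 0.1036] F [-0.29  0.2   0.88] op 0.215 g 30.0
[[-1.0, -0.0003, 0.0001], [-0.0003, 1.0, 0.0001], [-0.0001, 0.0001, -1.0]]
t 4.97 p [0.5221 0.2536 0.1036] F [-0.11 -0.09  0.47] op 0.22 g 30.0
[[-1.0, -0.0003, 0.0], [-0.0003, 1.0, 0.0001], [-0.0, 0.0001, -1.0]]
```

Gripped: opening is 19 mm. Lift and carry to pad 1.

Scaled: -0.158 m / 0.75 = -0.2107, -0.08 m / 0.75 = -0.1067.

Call:
play_rows:
  motion:
    - [[0,0,-0.02,0,0,0],[0,0,-0.06,0,0,0],[0,0,-0.1,0,0,0],[0.0133,-0.0333,-0.1067,0,0,0],[0.0293,-0.08,-0.1067,0,0,0],[0.0453,-0.1267,-0.1067,0,0,0],[0.0613,-0.1733,-0.1067,0,0,0],[0.0747,-0.2107,-0.1067,0,0,0]]

```text
time_s: 5.63
position: [0.4646, 0.0938, 0.1835]
tcp_rot: [[-1.0, -0.001, -0.001], [-0.001, 1.0, -0.001], [0.001, -0.001, -1.0]]
force: [0.5, -0.6, -1.6]
opening: 0.218
grasp_force: 30.0
```

Scaled: 0.04 m / 0.75 = 0.0533, 0.036 m / 0.75 = 0.048.

Call:
play_rows:
  motion:
    - [[0.0093,-0.0213,0,0,0,0],[0.0133,-0.032,0,0,0,0],[0.0147,-0.036,0,0,0,0],[0.0147,-0.036,0.0133,0,0,0],[0.0147,-0.036,0.0333,0,0,0],[0.0147,-0.036,0.048,0,0,0],[0.0147,-0.036,0.0533,0,0,0],[0.0147,-0.036,0.0533,0,0,0]]

```text
time_s: 6.3
position: [0.455, 0.0693, 0.1426]
tcp_rot: [[-1.0, -0.001, -0.002], [-0.001, 1.0, 0.0], [0.002, 0.0, -1.0]]
force: [0.1, 0.9, -0.5]
opening: 0.221
grasp_force: 30.0
```

Run:
```python
from h import *
for c in range(4):
    d=imaging.capture("wrist");s=st()
cv2.imwrite("pics/w4.png",d["frame"][:,:,::-1])
p=np.load("pads.npy");print("to pad1",p[0]-s["position"][:2],"tip z",s["position"][2]-.0916)
```

```text
t 6.35 p [0.4554 0.0691 0.1433] F [-0.21 -0.95 -0.25] op 0.223 g 30.0
[[-1.0, -0.0013, -0.0006], [-0.0013, 1.0, 0.0002], [0.0006, 0.0002, -1.0]]
t 6.4 p [0.4557 0.069  0.1437] F [ 0.21 -0.44 -1.47] op 0.224 g 30.0
[[-1.0, -0.0012, 0.0005], [-0.0012, 1.0, 0.0001], [-0.0005, 0.0001, -1.0]]
t 6.45 p [0.4558 0.0689 0.1439] F [ 0.7  -0.18 -0.87] op 0.221 g 30.0
[[-1.0, -0.0011, 0.0011], [-0.0011, 1.0, -0.0], [-0.0011, -0.0, -1.0]]
t 6.5 p [0.4558 0.0688 0.1441] F [-0.11 -0.27 -1.21] op 0.221 g 30.0
[[-1.0, -0.0009, 0.0015], [-0.0009, 1.0, -0.0001], [-0.0015, -0.0001, -1.0]]
to pad1 [-0.00096423  0.00014214] tip z 0.05247061886047076
```

View pics/w4.png

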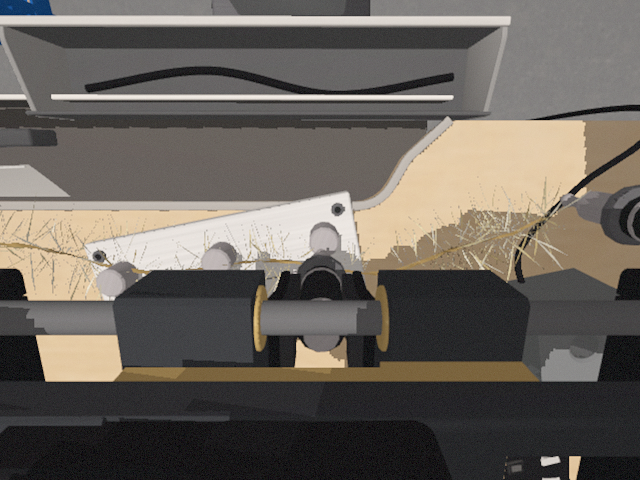

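The probe is upright in the jaws, in line with pad 1 (px ~323,238). I'll descend to a tip height of 38.5 mm, which touches only if the pad is proud.

Scaled: 0.0135 m / 0.75 = 0.018, 0.0125 m / 0.75 = 0.0167.

Call:
play_rows:
  motion:
    - [[0,0,0.0053,0,0,0],[0,0,0.0107,0,0,0],[0,0,0.0147,0,0,0],[0,0,0.0167,0,0,0],[0,0,0.018,0,0,0],[0,0,0.018,0,0,0],[0,0,0.018,0,0,0],[0,0,0.018,0,0,0]]

```text
time_s: 7.17
position: [0.4553, 0.0684, 0.1301]
tcp_rot: [[-1.0, -0.0, 0.0], [-0.0, 1.0, -0.0], [-0.0, -0.0, -1.0]]
force: [0.2, -0.9, -0.5]
opening: 0.22
grasp_force: 30.0
```

```bash
cat >> h.py <<'E'
def avg(n=5):
    F=[];P=[]
    for _ in range(n):
        imaging.capture("top");s=bot.read_state();F.append(s["force"]);P.append(s["position"])
    print("t",round(s["time_s"],2),"F",np.mean(F,0).round(2),"Fz",np.round(np.array(F)[:,2],1),"P",np.mean(P,0).round(4),"tip",round(np.mean(P,0)[2]-.0916,4),"g",s["grasp_force"])
E
python3 -c "
from h import *
avg()"
```

```text
t 7.42 F [ 0.22  0.02 -0.96] Fz [-0.7 -0.9 -1.5 -1.  -0.7] P [0.4552 0.0685 0.1301] tip 0.0385 g 30.00009742565453
```

Pad 1 isn't proud (only the probe's weight shows). Push 2 mm in.

Scaled: 0.0035 m / 0.75 = 0.0047, 0.003 m / 0.75 = 0.004.

Call:
play_rows:
  motion:
    - [[0,0,0.0013,0,0,0],[0,0,0.0027,0,0,0],[0,0,0.004,0,0,0],[0,0,0.0047,0,0,0],[0,0,0.0047,0,0,0],[0,0,0.0047,0,0,0],[0,0,0.0047,0,0,0],[0,0,0.0047,0,0,0]]

```text
time_s: 8.08
position: [0.4553, 0.0685, 0.1267]
tcp_rot: [[-1.0, -0.0, 0.0], [-0.0, 1.0, -0.0], [-0.0, -0.0, -1.0]]
force: [0.1, 0.6, 2.2]
opening: 0.219
grasp_force: 30.0
```

```bash
python3 -c "
from h import *
avg(6);avg(4)"
```

```text
t 8.38 F [ 0.21 -0.37  1.4 ] Fz [1.7 1.7 1.6 1.4 1.3 0.7] P [0.4553 0.0685 0.1266] tip 0.035 g 29.999958174303174
t 8.58 F [ 0.07 -0.25  1.69] Fz [1.4 2.2 1.4 1.7] P [0.4552 0.0685 0.1266] tip 0.035 g 29.999946719035506
```

Pad 1 touched: the force changed 2.5 N, so about 1.7–2 mm. On to pad 2.

Call:
play_rows:
  motion:
    - [[0,0,-0.0107,0,0,0],[-0.0133,-0.0067,-0.0187,0,0,0],[-0.04,-0.0187,-0.0187,0,0,0],[-0.064,-0.0307,-0.0187,0,0,0],[-0.076,-0.036,-0.0187,0,0,0],[-0.0787,-0.0373,-0.0187,0,0,0],[-0.0787,-0.0373,-0.0187,0,0,0],[-0.0787,-0.0373,-0.0147,0,0,0]]

```text
time_s: 9.25
position: [0.5128, 0.0409, 0.1375]
tcp_rot: [[-1.0, -0.0, -0.002], [-0.0, 1.0, 0.0], [0.002, 0.0, -1.0]]
force: [-0.0, 0.6, -1.4]
opening: 0.219
grasp_force: 30.0
```

Scaled: 0.0075 m / 0.75 = 0.01, 0.006 m / 0.75 = 0.008.

Call:
play_rows:
  motion:
    - [[0,0,0.0053,0,0,0],[0,0,0.008,0,0,0],[0,0,0.01,0,0,0],[0,0,0.01,0,0,0],[0,0,0.01,0,0,0],[0,0,0.01,0,0,0]]

```text
time_s: 9.75
position: [0.5137, 0.0407, 0.1301]
tcp_rot: [[-1.0, -0.0, -0.001], [-0.0, 1.0, 0.0], [0.001, 0.0, -1.0]]
force: [-0.2, 1.0, 0.7]
opening: 0.22
grasp_force: 30.0
```

```bash
python3 -c "
from h import *
avg(6)"
```

```text
t 10.05 F [-0.84  0.36  0.64] Fz [1.  0.5 0.6 0.7 0.5 0.6] P [0.514  0.0405 0.1301] tip 0.0385 g 30.00136029906571
```

Contact at 38.5 mm, so pad 2 is proud. I'll push to about 2 mm.

Scaled: 0.0008 m / 0.75 = 0.0011, 0.0004 m / 0.75 = 0.0005.

Call:
play_rows:
  motion:
    - [[0,0,0.0005,0,0,0],[0,0,0.0011,0,0,0],[0,0,0.0011,0,0,0],[0,0,0.0011,0,0,0],[0,0,0.0011,0,0,0],[0,0,0.0011,0,0,0]]

```text
time_s: 10.55
position: [0.5142, 0.0405, 0.1293]
tcp_rot: [[-1.0, -0.0, 0.0], [-0.0, 1.0, -0.0], [-0.0, -0.0, -1.0]]
force: [-1.3, 0.1, 2.2]
opening: 0.216
grasp_force: 30.0
```

```bash
python3 -c "
from h import *
avg(7)"
```

```text
t 10.9 F [-0.85  0.64  1.69] Fz [1.7 2.2 1.9 1.  2.5 1.5 1. ] P [0.5142 0.0405 0.1293] tip 0.0377 g 30.001379284076393
```

Pad 2 touched (~1.8 mm). Next pad 3.

Scaled: -0.049 m / 0.75 = -0.0653, 0.044 m / 0.75 = 0.0587.

Call:
play_rows:
  motion:
    - [[0,0,-0.0107,0,0,0],[0.0107,-0.012,-0.0147,0,0,0],[0.0293,-0.0333,-0.0147,0,0,0],[0.048,-0.0533,-0.0147,0,0,0],[0.0573,-0.064,-0.0147,0,0,0],[0.0587,-0.0653,-0.0147,0,0,0],[0.0587,-0.0653,-0.0147,0,0,0],[0.0587,-0.0653,-0.0093,0,0,0]]

```text
time_s: 11.57
position: [0.4716, -0.0088, 0.1369]
tcp_rot: [[-1.0, 0.0, 0.003], [0.0, 1.0, -0.001], [-0.003, -0.001, -1.0]]
force: [0.3, 0.6, -0.7]
opening: 0.218
grasp_force: 30.0
```

Scaled: 0.0102 m / 0.75 = 0.0136, 0.003 m / 0.75 = 0.004.

Call:
play_rows:
  motion:
    - [[0,0,0.004,0,0,0],[0,0,0.008,0,0,0],[0,0,0.0107,0,0,0],[0,0,0.012,0,0,0],[0,0,0.0133,0,0,0],[0,0,0.0136,0,0,0],[0,0,0.0136,0,0,0],[0,0,0.0136,0,0,0]]

```text
time_s: 12.23
position: [0.4704, -0.0084, 0.1263]
tcp_rot: [[-1.0, -0.0, 0.001], [-0.0, 1.0, 0.0], [-0.001, 0.0, -1.0]]
force: [-0.3, 1.1, 2.2]
opening: 0.219
grasp_force: 30.0
```

```bash
python3 -c "
from h import *
avg(8)"
```

```text
t 12.63 F [0.48 1.32 1.91] Fz [1.5 1.6 1.5 1.3 2.5 1.4 2.3 3.3] P [ 0.4703 -0.0085  0.1262] tip 0.0346 g 30.008293418213725
```

Pad 3 ok (~1.9 mm). Pad 4.

Scaled: -0.0585 m / 0.75 = -0.078, -0.0287 m / 0.75 = -0.0383.

Call:
play_rows:
  motion:
    - [[0,0,-0.0107,0,0,0],[-0.0133,-0.0067,-0.0187,0,0,0],[-0.04,-0.0187,-0.0187,0,0,0],[-0.064,-0.0307,-0.0187,0,0,0],[-0.076,-0.036,-0.0187,0,0,0],[-0.078,-0.0383,-0.0187,0,0,0],[-0.078,-0.0383,-0.0187,0,0,0],[-0.078,-0.0383,-0.0133,0,0,0]]

```text
time_s: 13.3
position: [0.5274, -0.0368, 0.1361]
tcp_rot: [[-1.0, -0.0, -0.002], [-0.0, 1.0, 0.0], [0.002, 0.0, -1.0]]
force: [-0.3, 0.3, -1.2]
opening: 0.217
grasp_force: 30.0
```

Scaled: 0.01 m / 0.75 = 0.0133, 0.0098 m / 0.75 = 0.0131.

Call:
play_rows:
  motion:
    - [[0,0,0.004,0,0,0],[0,0,0.008,0,0,0],[0,0,0.0107,0,0,0],[0,0,0.012,0,0,0],[0,0,0.0131,0,0,0],[0,0,0.0133,0,0,0],[0,0,0.0133,0,0,0],[0,0,0.0133,0,0,0]]

```text
time_s: 13.97
position: [0.5284, -0.0369, 0.1262]
tcp_rot: [[-1.0, -0.0, -0.001], [-0.0, 1.0, 0.0], [0.001, 0.0, -1.0]]
force: [-1.6, 1.2, 1.4]
opening: 0.221
grasp_force: 30.0
```

```bash
python3 -c "
from h import *
avg(8)"
```

```text
t 14.37 F [-1.34  1.11  2.24] Fz [2.3 2.9 1.7 1.3 2.4 2.4 2.2 2.6] P [ 0.5286 -0.0371  0.1261] tip 0.0345 g 30.00964365899563
```

Pad 4 ok (~2.1 mm). Pad 5.

Scaled: -0.049 m / 0.75 = -0.0653, -0.048 m / 0.75 = -0.064.

Call:
play_rows:
  motion:
    - [[0,0,-0.0107,0,0,0],[0.0107,-0.012,-0.0187,0,0,0],[0.0293,-0.0333,-0.0187,0,0,0],[0.048,-0.0533,-0.0187,0,0,0],[0.0567,-0.064,-0.0187,0,0,0],[0.0577,-0.0653,-0.0187,0,0,0],[0.0577,-0.0653,-0.0187,0,0,0],[0.0577,-0.0653,-0.0133,0,0,0]]

```text
time_s: 15.03
position: [0.4867, -0.0866, 0.1368]
tcp_rot: [[-1.0, 0.0, 0.003], [0.0, 1.0, -0.001], [-0.003, -0.001, -1.0]]
force: [0.4, 0.2, -0.7]
opening: 0.221
grasp_force: 30.0
```

Scaled: 0.01 m / 0.75 = 0.0133, 0.003 m / 0.75 = 0.004.

Call:
play_rows:
  motion:
    - [[0,0,0.004,0,0,0],[0,0,0.008,0,0,0],[0,0,0.0107,0,0,0],[0,0,0.012,0,0,0],[0,0,0.0131,0,0,0],[0,0,0.0133,0,0,0],[0,0,0.0133,0,0,0],[0,0,0.0133,0,0,0]]

```text
time_s: 15.7
position: [0.4856, -0.086, 0.1262]
tcp_rot: [[-1.0, -0.0, 0.0], [-0.0, 1.0, 0.0], [-0.0, 0.0, -1.0]]
force: [-0.2, 1.3, 2.1]
opening: 0.22
grasp_force: 30.0
```

```bash
python3 -c "
from h import *
avg(8)"
```

```text
t 16.1 F [0.37 1.21 2.03] Fz [2.4 1.5 2.2 2.2 1.8 2.1 2.  2.1] P [ 0.4855 -0.0861  0.1262] tip 0.0346 g 30.01142633613199
```

All five were touched. Carry the probe back above the stand.

Scaled: 0.23 m / 0.75 = 0.3067, -0.0575 m / 0.75 = -0.0767.

Call:
play_rows:
  motion:
    - [[0,0,-0.0267,0,0,0],[-0.0013,0.0133,-0.06,0,0,0],[-0.0053,0.0467,-0.0767,0,0,0],[-0.0107,0.0933,-0.0767,0,0,0],[-0.016,0.1467,-0.0767,0,0,0],[-0.0213,0.2,-0.0767,0,0,0],[-0.0267,0.2533,-0.0767,0,0,0],[-0.0333,0.3067,-0.0767,0,0,0]]

```text
time_s: 16.77
position: [0.5097, 0.1452, 0.1831]
tcp_rot: [[-1.0, -0.0, -0.001], [-0.0, 1.0, -0.001], [0.001, -0.001, -1.0]]
force: [0.1, 0.1, -2.9]
opening: 0.221
grasp_force: 30.0
```

Scaled: 0.1097 m / 0.75 = 0.1463, 0.1087 m / 0.75 = 0.1449.

Call:
play_rows:
  motion:
    - [[-0.006,0.0533,0,0,0,0],[-0.0107,0.1,0,0,0,0],[-0.0147,0.1333,0,0,0,0],[-0.0157,0.1449,0,0,0,0],[-0.0157,0.1463,0,0,0,0],[-0.0157,0.1463,0,0,0,0],[-0.0157,0.1463,0,0,0,0],[-0.0157,0.1463,0,0,0,0]]

```text
time_s: 17.43
position: [0.522, 0.2518, 0.1833]
tcp_rot: [[-1.0, 0.002, -0.001], [0.002, 1.0, -0.001], [0.001, -0.001, -1.0]]
force: [0.6, 0.5, -1.0]
opening: 0.22
grasp_force: 30.0
```

```bash
python3 -c "
from h import *
avg(6);go([.5221,.2536,.1036],DOWN)"
```

```text
t 17.73 F [-0.11 -0.13 -1.14] Fz [-0.8 -1.  -1.1 -1.3 -0.8 -1.9] P [0.5222 0.2524 0.1836] tip 0.092 g 30.000302740372717
t 17.73 p [0.5223 0.2529 0.1837] F [-0.42  0.2  -1.91] op 0.217 g 30.0
[[-1.0, 0.0007, 0.0001], [0.0007, 1.0, -0.0], [-0.0001, -0.0, -1.0]]
shift [0.0002 0.0007 0.0801]
rot [-0.    0.01 -0.04]
```

Scaled: 0.08 m / 0.75 = 0.1067, 0.04 m / 0.75 = 0.0533.

Call:
play_rows:
  motion:
    - [[0,0,0.0133,0,0,0],[0,0,0.0333,0,0,0],[0,0,0.0533,0,0,0],[0,0,0.0707,0,0,0],[0,0,0.0853,0,0,0],[0,0,0.0973,0,0,0],[0,0,0.104,0,0,0],[0,0,0.1067,0,0,0]]

```text
time_s: 18.4
position: [0.5217, 0.2534, 0.1035]
tcp_rot: [[-1.0, -0.0, -0.002], [-0.0, 1.0, -0.001], [0.002, -0.001, -1.0]]
force: [-3.8, -1.2, 14.2]
opening: 0.219
grasp_force: 30.0
```

```bash
python3 -c "
from h import *
avg(6)"
```

```text
t 18.7 F [ 0.14  0.34 -1.07] Fz [-1.2 -1.2 -0.7 -1.1 -1.1 -1.1] P [0.5224 0.2536 0.1038] tip 0.0122 g 30.00018533784896
```

Home. Release and rise.

Scaled: -0.136 m / 0.75 = -0.1813, -0.1 m / 0.75 = -0.1333.

Call:
play_rows:
  motion:
    - [[0,0,0,0,0,0],[0,0,0,0,0,0],[0,0,0,0,0,0],[0,0,0,0,0,0],[0,0,-0.04,0,0,0],[0,0,-0.0867,0,0,0],[0,0,-0.1333,0,0,0],[0,0,-0.1813,0,0,0]]
  fingers: 0.055

```text
time_s: 19.37
position: [0.5217, 0.2533, 0.2407]
tcp_rot: [[-1.0, -0.0, -0.001], [-0.0, 1.0, -0.0], [0.001, -0.0, -1.0]]
force: [1.2, 0.2, -1.0]
opening: 0.623
grasp_force: 0.0
```

Run:
```python
from h import *
avg(4);d=imaging.capture("wrist");im=d["frame"][:,:,::-1].copy()
a=cv2.resize(im[170:270,270:390],None,fx=4,fy=4,interpolation=cv2.INTER_CUBIC)
e=imaging.capture("scene")["frame"][:,:,::-1]
b=cv2.resize(e[170:250,160:250],None,fx=3.5,fy=5*.7*400/280,interpolation=cv2.INTER_CUBIC)
b=cv2.resize(b,(315,400));cv2.imwrite("pics/s5.png",np.hstack([a,b]))
```

```text
t 19.57 F [0.84 0.23 0.69] Fz [ 2.6  0.7 -0.2 -0.3] P [0.5247 0.2543 0.2447] tip 0.1531 g 0.0
```

View pics/s5.png

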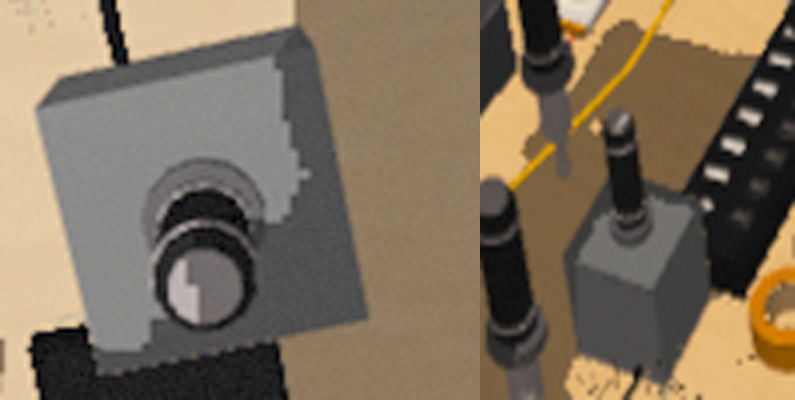

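The probe sits home, collar flat on the stand and upright (crop px ~(205,230)). That was the tenth picture, so from here I rely on the networks and numbers. Next, the cap.

Scaled: -0.295 m / 0.75 = -0.3933, -0.255 m / 0.75 = -0.34.

Call:
play_rows:
  motion:
    - [[0,-0.0267,0,0,0,0],[0,-0.0733,0,0,0,0],[0,-0.1267,0,0,0,0],[0,-0.18,0,0,0,0],[0,-0.2333,0,0,0,0],[0,-0.2867,0,0,0,0],[0,-0.34,0,0,0,0],[0,-0.3933,0,0,0,0]]

```text
time_s: 20.33
position: [0.5206, -0.043, 0.2375]
tcp_rot: [[-1.0, -0.0, -0.004], [-0.0, 1.0, 0.001], [0.004, 0.001, -1.0]]
force: [-0.0, -0.4, 0.6]
opening: 0.632
grasp_force: 0.0
```

Scaled: -0.27 m / 0.75 = -0.36, -0.265 m / 0.75 = -0.3533.

Call:
play_rows:
  motion:
    - [[0,-0.0533,0,0,0,0],[0,-0.1067,0,0,0,0],[0,-0.16,0,0,0,0],[0,-0.2133,0,0,0,0],[0,-0.2667,0,0,0,0],[0,-0.32,0,0,0,0],[0,-0.3533,0,0,0,0],[0,-0.36,0,0,0,0]]

```text
time_s: 21.0
position: [0.5214, -0.3164, 0.2371]
tcp_rot: [[-1.0, 0.004, -0.002], [0.004, 1.0, -0.0], [0.002, -0.0, -1.0]]
force: [0.7, -0.0, -0.4]
opening: 0.635
grasp_force: 0.0
```

Run:
```python
from h import *
avg(6)
for c in("wrist","top","scene"):
    d=imaging.capture(c)
    print(c,[(np.round(r["at"],4).tolist(),round(r["confidence"],2)) for r in finder.recognise(c,"cap")],"loupe",[(np.round(r["at"],3).tolist(),round(r["confidence"],2)) for r in finder.recognise(c,"loupe")])
    for r in finder.outline_of(c,"cap")[:1]:
        m=r["pixels"];v,u=np.nonzero(m);cc=np.r_[u.mean(),v.mean()]
        if c=="wrist":
            np.savez("w6.npz",**d,m=m)
            (x,y),R=cv2.minEnclosingCircle(np.c_[u,v].astype(np.float32));print("enc",x,y,R)
            g=cv2.cvtColor(d["frame"],cv2.COLOR_RGB2GRAY)
            x0,y0=int(cc[0])-45,int(cc[1])-45
            h=cv2.HoughCircles(cv2.resize(g[max(y0,0):y0+90,max(x0,0):x0+90],None,fx=4,fy=4,interpolation=cv2.INTER_CUBIC),cv2.HOUGH_GRADIENT,1,40,param1=80,param2=20,minRadius=60,maxRadius=110)
            if h is not None:
                for k in h[0][:4]:
                    p=k[:2]/4+[max(x0,0),max(y0,0)];print("hough",p,k[2]/4,back(d,p,.024).round(4))
        # model fit: silhouette of cylinder r18 h24
        from scipy.optimize import minimize
        def cost(q):
            a=np.linspace(0,2*np.pi,80);pts=np.vstack([proj(d,np.c_[q[0]+.018*np.cos(a),q[1]+.018*np.sin(a),a*0+z]) for z in(0,.024)])
            S=8;o=np.array([u.min()-10,v.min()-10]);w=int(np.ptp(u)+20);h=int(np.ptp(v)+20)
            img=np.zeros((h*S,w*S),np.uint8);cv2.fillConvexPoly(img,cv2.convexHull(((pts-o+.5)*S).astype(np.float32)).round().astype(int),255)
            return np.abs(cv2.resize(img,(w,h),interpolation=cv2.INTER_AREA)/255.-m[o[1]:o[1]+h,o[0]:o[0]+w]).sum()
        q=minimize(cost,finder.recognise(c,"cap")[0]["at"][:2],method="Nelder-Mead",options=dict(initial_simplex=np.array(finder.recognise(c,"cap")[0]["at"][:2])+np.array([[0,0],[.006,0],[0,.006]])))
        print(c,"fit",q.x.round(4),"mismatch",q.fun,"of",m.sum())
```

```text
t 21.3 F [0.25 0.16 0.02] Fz [ 0.   0.2 -0.   0.7 -0.  -0.7] P [ 0.5215 -0.3109  0.2378] tip 0.1462 g 0.0
wrist [([0.4912, -0.3138, 0.0214], 0.92), ([0.5089, -0.0506, 0.0163], 0.27)] loupe [([0.655, -0.309, 0.031], 0.67)]
enc 313.8513488769531 180.85134887695312 18.579105377197266
hough [314.125 180.625] 18.425 [[ 0.4872 -0.3167  0.024 ]]
wrist fit [ 0.4881 -0.3176] mismatch 99.35686274509804 of 1018
top [] loupe [([0.65, -0.304, 0.034], 0.66)]
scene [([0.4825, -0.3179, 0.0239], 0.79), ([0.5712, -0.2344, 0.0055], 0.59)] loupe [([0.642, -0.312, 0.026], 0.55)]
scene fit [ 0.4901 -0.3171] mismatch 51.258823529411764 of 372
```

Scaled: 0.185 m / 0.75 = 0.2467, 0.0348 m / 0.75 = 0.0464.

Call:
play_rows:
  motion:
    - [[0.02,-0.004,0.0267,0,0,0],[0.04,-0.0073,0.0733,0,0,0],[0.0464,-0.0075,0.12,0,0,0],[0.0464,-0.0075,0.1667,0,0,0],[0.0464,-0.0075,0.2067,0,0,0],[0.0464,-0.0075,0.2333,0,0,0],[0.0464,-0.0075,0.2467,0,0,0],[0.0464,-0.0075,0.2467,0,0,0]]

```text
time_s: 22.77
position: [0.4864, -0.3162, 0.0523]
tcp_rot: [[-1.0, -0.0, -0.003], [-0.0, 1.0, 0.003], [0.003, 0.003, -1.0]]
force: [-0.2, 0.8, -0.6]
opening: 0.629
grasp_force: 0.0
```

Scaled: 0.035 m / 0.75 = 0.0467, 0.033 m / 0.75 = 0.044.

Call:
play_rows:
  motion:
    - [[0,0,0.0133,0,0,0],[0,0,0.0267,0,0,0],[0,0,0.0373,0,0,0],[0,0,0.044,0,0,0],[0,0,0.0467,0,0,0],[0,0,0.0467,0,0,0],[0,0,0.0467,0,0,0]]

```text
time_s: 23.35
position: [0.4876, -0.3172, 0.0197]
tcp_rot: [[-1.0, -0.0, 0.0], [-0.0, 1.0, -0.0], [-0.0, -0.0, -1.0]]
force: [0.2, -0.7, -0.1]
opening: 0.635
grasp_force: 0.0
```

```bash
python3 -c "
from h import *
avg(5)"
```

```text
t 23.6 F [-0.15  0.26  0.09] Fz [ 0.6  0.2 -0.3 -0.7  0.6] P [ 0.4877 -0.3173  0.02  ] tip -0.0716 g 0.0
```

Call:
play_rows:
  motion:
    - [[0,0,0,0,0,0],[0,0,0,0,0,0],[0,0,0,0,0,0],[0,0,0,0,0,0],[0,0,0,0,0,0],[0,0,0,0,0,0]]
  fingers: 0

```text
time_s: 24.1
position: [0.4875, -0.3171, 0.0196]
tcp_rot: [[-1.0, -0.0, 0.0], [-0.0, 1.0, 0.0], [-0.0, 0.0, -1.0]]
force: [0.3, 0.9, 0.7]
opening: 0.403
grasp_force: 30.0
```

Scaled: -0.19 m / 0.75 = -0.2533, -0.18 m / 0.75 = -0.24.

Call:
play_rows:
  motion:
    - [[0,0,-0.0133,0,0,0],[0,0,-0.04,0,0,0],[0,0,-0.08,0,0,0],[0,0.0267,-0.1267,0,0,0],[-0.0067,0.0667,-0.1733,0,0,0],[-0.02,0.1133,-0.2133,0,0,0],[-0.0333,0.16,-0.24,0,0,0],[-0.0467,0.2067,-0.2533,0,0,0]]

```text
time_s: 24.77
position: [0.522, -0.1671, 0.2113]
tcp_rot: [[-1.0, 0.001, 0.005], [0.001, 1.0, -0.003], [-0.005, -0.003, -1.0]]
force: [0.9, -0.1, -1.4]
opening: 0.4
grasp_force: 30.0
```

Scaled: 0.202 m / 0.75 = 0.2693, 0.2 m / 0.75 = 0.2667.

Call:
play_rows:
  motion:
    - [[-0.0133,0.0467,-0.0133,0,0,0],[-0.0267,0.1,-0.02,0,0,0],[-0.04,0.1533,-0.0267,0,0,0],[-0.0467,0.2067,-0.0267,0,0,0],[-0.0467,0.2467,-0.0267,0,0,0],[-0.0467,0.2667,-0.0267,0,0,0],[-0.0467,0.2693,-0.0267,0,0,0],[-0.0467,0.2693,-0.0267,0,0,0]]

```text
time_s: 25.43
position: [0.5556, 0.0357, 0.2282]
tcp_rot: [[-1.0, -0.003, 0.0], [-0.003, 1.0, -0.0], [-0.0, -0.0, -1.0]]
force: [0.3, 0.3, -0.6]
opening: 0.402
grasp_force: 30.0
```

Run:
```python
from h import *
avg(8);s=st()
for k in range(2):
    d=imaging.capture("wrist");g=cv2.cvtColor(d["frame"],cv2.COLOR_RGB2GRAY)
    S=6
    for i,p in enumerate(np.load("pads.npy")):
        c=proj(d,[*p,.04 if i==1 else .037])[0]
        o=np.round(c-25).astype(int)
        if o.min()<0 or c[1]>262: continue
        h=cv2.HoughCircles(cv2.resize(g[o[1]:o[1]+50,o[0]:o[0]+50],None,fx=S,fy=S,interpolation=cv2.INTER_CUBIC),cv2.HOUGH_GRADIENT,1,30,param1=80,param2=15,minRadius=54,maxRadius=84)
        print(i+1,c.round(1),[((q[:2]/S+o-.4).round(1).tolist(),round(q[2]/S,1),back(d,q[:2]/S+o-.4,.04 if i==1 else .037)[0,:2].round(4).tolist()) for q in (h[0][:3] if h is not None else [])])
    for n in("plate","probe"):print(n,[np.round(r["at"],3).tolist() for r in finder.recognise("wrist",n)])
```

```text
t 25.83 F [ 0.05 -0.05 -1.05] Fz [-0.5 -0.7 -1.6 -1.5 -1.2 -0.7 -0.6 -1.6] P [0.556  0.0337 0.2279] tip 0.1363 g 29.999889582395554
t 25.83 p [0.556  0.0338 0.2277] F [-0.87  0.24 -1.58] op 0.4 g 30.0
[[-1.0, 0.0013, -0.0001], [0.0013, 1.0, -0.0001], [0.0001, -0.0001, -1.0]]
1 [362.7 105.6] [([362.8, 105.0], np.float32(13.0), [0.4544, 0.069]), ([360.5, 109.8], np.float32(9.9), [0.4584, 0.0671])]
2 [329.4 175.6] [([328.4, 174.2], np.float32(13.4), [0.5131, 0.0394])]
3 [273.5 124.2] []
4 [244.4 192.3] [([248.4, 189.0], np.float32(10.7), [0.5267, -0.0335])]
5 [186.4 142.4] [([191.7, 142.2], np.float32(11.1), [0.4853, -0.0815])]
plate [[0.496, 0.002, 0.014]]
probe [[0.524, 0.243, 0.092], [0.431, 0.25, 0.074]]
1 [362.2 105.7] [([362.5, 106.7], np.float32(13.4), [0.4557, 0.0692])]
2 [328.8 175.6] [([328.4, 175.0], np.float32(13.7), [0.5138, 0.0399])]
3 [272.9 124.2] []
4 [243.8 192.3] []
5 [185.8 142.4] []
plate [[0.499, 0.002, 0.016]]
probe [[0.428, 0.25, 0.073], [0.521, 0.242, 0.092]]
```

Cap held (opening 35 mm). Pad 2 is re-measured at about (0.5137, 0.0400). Move above it.

Call:
play_rows:
  motion:
    - [[0.0267,0.004,0.0133,0,0,0],[0.0507,0.008,0.0467,0,0,0],[0.0564,0.0084,0.0867,0,0,0],[0.0564,0.0084,0.1333,0,0,0],[0.0564,0.0084,0.1733,0,0,0],[0.0564,0.0084,0.2,0,0,0],[0.0564,0.0084,0.2133,0,0,0],[0.0564,0.0084,0.2133,0,0,0]]

```text
time_s: 26.8
position: [0.5125, 0.0412, 0.0658]
tcp_rot: [[-1.0, -0.0, -0.004], [-0.0, 1.0, 0.001], [0.004, 0.001, -1.0]]
force: [0.3, -0.3, 0.2]
opening: 0.399
grasp_force: 30.0
```

```bash
python3 -c "
from h import *
avg(8);go([.5137,.04,.0596],DOWN)"
```

```text
t 27.2 F [ 0.19 -0.15 -0.6 ] Fz [-1.1 -0.3 -0.3  0.1 -0.9 -0.3 -1.2 -0.8] P [0.5144 0.041  0.0687] tip -0.0229 g 29.999868907034397
t 27.2 p [0.5143 0.041  0.0689] F [ 0.8  -0.16 -0.83] op 0.401 g 30.0
[[-1.0, -0.0004, 0.0023], [-0.0004, 1.0, -0.0003], [-0.0023, -0.0003, -1.0]]
shift [ 0.0007 -0.001   0.0093]
rot [-0.02  0.13  0.02]
```

Scaled: 0.012 m / 0.75 = 0.016, -0.001 m / 0.75 = -0.0013.

Call:
play_rows:
  motion:
    - [[0.0007,-0.0013,0.004,0,0,0],[0.0007,-0.0013,0.008,0,0,0],[0.0007,-0.0013,0.0107,0,0,0],[0.0007,-0.0013,0.0127,0,0,0],[0.0007,-0.0013,0.0147,0,0,0],[0.0007,-0.0013,0.016,0,0,0],[0.0007,-0.0013,0.016,0,0,0],[0.0007,-0.0013,0.016,0,0,0]]

```text
time_s: 27.87
position: [0.5132, 0.0407, 0.0556]
tcp_rot: [[-1.0, 0.0, 0.0], [0.0, 1.0, 0.001], [-0.0, 0.001, -1.0]]
force: [1.0, 5.7, -1.4]
opening: 0.404
grasp_force: 30.0
```

```bash
python3 -c "
from h import *
avg(6);st()"
```

```text
t 28.17 F [ 1.31  4.88 -1.24] Fz [-1.6 -1.8 -0.6 -1.9 -0.8 -0.8] P [0.5132 0.0406 0.0556] tip -0.036 g 29.999847896397114
t 28.17 p [0.5132 0.0406 0.0556] F [ 1.12  5.11 -0.8 ] op 0.403 g 30.0
[[-1.0, 0.0001, 0.0002], [0.0001, 1.0, 0.0007], [-0.0002, 0.0007, -1.0]]
```

The cap is around the pad top but pressing sideways (+5 N in y). I'll relieve it by +1 mm y, then go down.

Scaled: 0.0055 m / 0.75 = 0.0073, 0.005 m / 0.75 = 0.0067.

Call:
play_rows:
  motion:
    - [[-0.0004,0.0013,0,0,0,0],[-0.0004,0.0016,0,0,0,0],[-0.0004,0.0016,0.0013,0,0,0],[-0.0004,0.0016,0.0033,0,0,0],[-0.0004,0.0016,0.0053,0,0,0],[-0.0004,0.0016,0.0067,0,0,0],[-0.0004,0.0016,0.0073,0,0,0],[-0.0004,0.0016,0.0073,0,0,0]]

```text
time_s: 28.83
position: [0.5133, 0.0412, 0.0501]
tcp_rot: [[-1.0, -0.0, -0.0], [-0.0, 1.0, -0.0], [0.0, -0.0, -1.0]]
force: [-0.5, 0.2, -0.1]
opening: 0.401
grasp_force: 30.0
```

```bash
python3 -c "
from h import *
avg(6);st()"
```

```text
t 29.13 F [-0.07  0.15 -0.66] Fz [ 0.1 -0.7 -0.7 -0.2 -0.6 -1.7] P [0.5134 0.0412 0.0503] tip -0.0413 g 29.999688863754272
t 29.13 p [0.5135 0.0413 0.0503] F [ 0.21  0.94 -1.74] op 0.403 g 30.0
[[-1.0, -0.0003, 0.0001], [-0.0003, 1.0, -0.0], [-0.0001, -0.0, -1.0]]
```

No side force; the rim is ~0.7 mm short. A light press confirms the seat.

Scaled: 0.0012 m / 0.75 = 0.0016, 0.001 m / 0.75 = 0.0013.

Call:
play_rows:
  motion:
    - [[0,0,0.0007,0,0,0],[0,0,0.0013,0,0,0],[0,0,0.0016,0,0,0],[0,0,0.0016,0,0,0],[0,0,0.0016,0,0,0]]

```text
time_s: 29.55
position: [0.5135, 0.0413, 0.0495]
tcp_rot: [[-1.0, -0.0, 0.0], [-0.0, 1.0, -0.0], [-0.0, -0.0, -1.0]]
force: [-0.6, -0.2, 5.0]
opening: 0.406
grasp_force: 30.0
```

```bash
python3 -c "
from h import *
avg(6)"
```

```text
t 29.85 F [-0.9  -0.23  5.75] Fz [5.4 6.1 5.6 5.6 5.9 5.9] P [0.5135 0.0413 0.0495] tip -0.0421 g 30.00118564814329
```

Seated: rim at 29.9 mm. Release, rise and check.

Scaled: -0.06 m / 0.75 = -0.08, -0.03 m / 0.75 = -0.04.

Call:
play_rows:
  motion:
    - [[0,0,-0.0008,0,0,0],[0,0,-0.0008,0,0,0],[0,0,-0.0008,0,0,0],[0,0,-0.0008,0,0,0],[0,0,-0.0008,0,0,0],[0,0,-0.0133,0,0,0],[0,0,-0.04,0,0,0],[0,0,-0.08,0,0,0]]
  fingers: 0.055

```text
time_s: 30.52
position: [0.5117, 0.0414, 0.1082]
tcp_rot: [[-1.0, -0.0, -0.006], [-0.0, 1.0, 0.001], [0.006, 0.001, -1.0]]
force: [0.7, -1.2, 0.7]
opening: 0.632
grasp_force: 0.0
```

Scaled: -0.13 m / 0.75 = -0.1733, -0.12 m / 0.75 = -0.16.

Call:
play_rows:
  motion:
    - [[-0.0067,0,-0.04,0,0,0],[-0.02,0,-0.0867,0,0,0],[-0.04,0,-0.1333,0,0,0],[-0.0533,0,-0.16,0,0,0],[-0.06,0,-0.1733,0,0,0],[-0.06,0,-0.1733,0,0,0],[-0.06,0,-0.1733,0,0,0],[-0.06,0,-0.1733,0,0,0]]

```text
time_s: 31.18
position: [0.5568, 0.0415, 0.2381]
tcp_rot: [[-1.0, -0.0, -0.003], [-0.0, 1.0, 0.0], [0.003, 0.0, -1.0]]
force: [-0.2, 0.2, -0.5]
opening: 0.635
grasp_force: 0.0
```

Run:
```python
from h import *
avg(6)
a=np.linspace(0,2*np.pi,80)
for c in("wrist","scene"):
    d=imaging.capture(c)
    for n in("cap","probe","stand"):print(c,n,[(np.round(r["at"],4).tolist(),round(r["confidence"],2)) for r in finder.recognise(c,n)])
    for r in finder.outline_of(c,"cap")[:2]:
        m=r["pixels"];v,u=np.nonzero(m)
        pts=np.vstack([proj(d,np.c_[.5136+.018*np.cos(a),.0408+.018*np.sin(a),a*0+z]) for z in(.03,.054)])
        img=np.zeros((480,640),np.uint8);cv2.fillConvexPoly(img,cv2.convexHull(pts.astype(np.float32)).round().astype(int),1)
        print("IoU",(img&m).sum()/(img|m).sum(),"mean px",u.mean(),v.mean(),"expect",[q.mean() for q in np.nonzero(img)[::-1]])
```

```text
t 31.48 F [0.15 0.24 0.23] Fz [-0.4 -0.2 -0.1  1.1  1.2 -0.3] P [0.5572 0.0414 0.2378] tip 0.1462 g 0.0
wrist cap [([0.516, 0.0397, 0.0548], 0.6)]
wrist probe [([0.5214, 0.2433, 0.0952], 0.87), ([0.4321, 0.2465, 0.0845], 0.55), ([0.575, 0.369, 0.0076], 0.5)]
wrist stand [([0.5212, 0.2359, 0.0583], 0.69)]
IoU 0.005144930864991502 mean px 276.58432234432235 148.7057387057387 expect [np.float64(321.5120910384068), np.float64(172.86201991465148)]
scene cap [([0.5078, 0.0364, 0.0523], 0.72)]
scene probe [([0.4236, 0.251, 0.0975], 0.79), ([0.5672, 0.362, 0.0903], 0.68), ([0.5233, 0.2467, 0.0894], 0.52)]
scene stand [([0.5103, 0.2338, 0.0473], 0.85)]
IoU 0.8022598870056498 mean px 278.49134948096884 261.0934256055363 expect [np.float64(277.24641833810887), np.float64(261.2349570200573)]
```

The cap top sits at about 54 mm on pad 2 in both views, and the probe is in its stand. Handing in.

```bash
python3 -c "
from rig import bot
print(bot.hand_in())"
```

```text
the job is handed in; nothing more can be done
None
```

I touched all five pads from left to right at about 1.7–2.1 mm of push; pad 2 is the proud one. The probe is back home in its stand and the marking cap is seated on pad 2, and I handed the job in (no verdict was shown).

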